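# Refit the dimmer dial on the bedside lamp and hold it pressed

## Task

Swing the brass lamp's arm with its glass shade well to one side, about a quarter turn either way, so that the white four-lobed dimmer shaft in the lamp's base is clear. Then pick up the loose orange dial, turn it until its cross-shaped socket meshes with the shaft, slide it fully home, and push dial and shaft together down against the spring to the bottom. Finish while the gripper is still keeping the dial pressed fully down, with the lamp arm still aside and the other things on the dresser left where they are.

Things in the scene. Friction and masses are not known exactly. Their poses are not given: they have to be found in the camera images.
- lamp: Brass table lamp, fixed in place: round base 220 mm across and 30 mm high; origin at the centre of its underside. An upright pole, 16 mm thick, 265 mm high, stands 90 mm from the centre along the lamp's +x; the dimmer lies 60 mm from the centre along the lamp's -x. The lamp's yaw varies.
- swing (a joint): Turn of the lamp's arm about its pole, rad, positive anticlockwise from above, range -1.7 to 1.7. At 0 the arm points along the lamp's -x and the shade hangs over the dimmer shaft. It turns against light friction (0.12 N m) and stays where it is left. The arm is clear of the dimmer beyond 1.2 either way.
- finial (a point): Middle of the free part of the upright black grip pin on top of the shade, 15 mm in diameter, reaching from the arm (12 mm thick, top at 266 mm above the dresser) up to 318 mm; this point is at 300 mm, 165 mm from the pole's axis. Below it the clear glass shade, 100 mm across, hangs from 252 mm down to 140 mm above the dresser.
- swing_hinge (a point): Point on the axis of the pole about which the arm turns (vertical axis), 300 mm above the dresser.
- shaft_top (a point): Top centre of the white dimmer shaft, a plus-shaped column 30 mm across; its four lobes, 7 mm wide with rounded tops, point along this point's +x, -x, +y, -y (z up; yaw differs from the lamp's). Released, it stands 64 mm above the dresser and 28 mm above its black collar (52 mm across, top at 36 mm). The shaft does not turn; it slides down.
- shaft (a joint): How far the shaft is pressed down, m: 0 released, 0.008 at the bottom. The spring resists with about 4 N at the start and 11 N at the bottom, and pushes it up again when released.
- dial: Loose orange dial, about 90 g, standing on the dresser; origin at the centre of its underside, z up. Round skirt 54 mm across, 20 mm high. In its underside a plus-shaped socket 15 mm deep, slots 10 mm wide along the dial's x and y, so it fits the shaft in any of four quarter turns. Fully home, the underside lies 15 mm below the shaft's top; unmeshed it rests on the shaft's top.
- dial_bar (a point): Centre of the dial's grip bar, on the dial's axis 33 mm above its underside. The bar is 46 mm long (along the dial's x), 14 mm wide (y) and stands from 20 to 45 mm above the underside, with a white line along its top.
- white_remote: White remote control, 130 x 48 x 22 mm, lying along its x; origin under its centre. Bystander.
- tv_remote: Black remote control, 140 x 40 x 18 mm, lying along its x; origin under its centre. Bystander.
- tumbler: Glass tumbler, 70 mm across, 90 mm high; origin under its centre. Bystander.
- cream_jar: White jar with brass cap, 60 mm across, 45 mm high; origin under its centre. Bystander.
- clock: Wooden clock, 45 x 110 x 75 mm; origin under its centre. Bystander.
- case: Dark spectacles case, 60 x 155 x 40 mm; origin under its centre. Bystander.
There are look-alikes about, which are no part of the job. Leave any blue or purple look-alike of the dial alone.

How it is judged:
On the way, in this order (a step that is already met when the one before it is completed fails the run):
1. the lamp arm is swung clear, more than 1.2 rad to either side ((value of joint swing above 1.2 rad or value of joint swing below -1.2 rad)), for 0.2 s.
2. the dial is meshed and home on the shaft (z of dial in the frame of shaft_top below -0.012 m and horizontal distance between dial and shaft_top below 0.004 m), for 0.1 s.
At the end, for the whole second after the job is handed in: The lamp arm stands more than 1.2 rad to one side; the dial is meshed on the shaft (underside at least 12 mm below the shaft's top, axes within 4 mm, tilt under 0.12 rad), at rest, and the fingers keep it (more than 2 N) pressed so that the shaft is at least 5.5 of its 8 mm down (all of step 2 and (value of joint swing above 1.2 rad or value of joint swing below -1.2 rad) and angle between dial's own z axis and vertical below 0.12 rad and value of joint shaft above 0.0055 m and contact force between the fingers and dial above 2 N and linear speed of dial below 0.01 m/s); the arm keeps its last pose, push and grip.
It fails at once if a bystander is moved more than 30 mm (distance of any of white_remote, tv_remote, tumbler, cream_jar, clock, case from where it was at the start of the episode above 0.03 m).
It also fails if it takes over 61 s, if anything falls off the work surface, if the arm or the gripper's body presses on something with over 40 N, if the wrist force passes 120 N, or if a joint passes its speed limit or range.

## Robot

A 6-joint arm with a two-finger parallel gripper is mounted at the origin on the work surface. World frame = base frame: x ahead of the robot, y to its left, z up, the work surface at z = 0. Lengths are in m, angles in rad, forces in N, time in s.
With the tool pointing down it reaches from about 0.425 to 0.95 m from the base axis. Payload 3.5 kg.
Tool frame: the origin (TCP) lies on the centre line of the jaws, within the pads' length; the fingertips stand 17 mm ahead of it and the grasp point (between the pads) lies 2 mm behind it; z points along the fingers, y is the line along which they close (so a half turn about z gives the same grasp; the last joint's range is limited). The gripper opens to 85 mm and grips with 20 to 120 N. Pads are 22 mm wide; open, the fingers measure 114 mm over their backs; the gripper's body (76 mm by 85 mm) begins 54 mm behind the grasp point. The pads swing forward as they close: fully open they stand 13 mm farther back than shut.
Start: joints at [-1.403, 0.286, 1.577, -0, 1.279, -0.15], TCP at [0.211, -0.641, 0.248] pointing down, gripper open.
Joint ranges: [-2.77, 2.77], [-0.9, 2.22], [0.21, 2.48], [-1.53, 4.67], [0.24, 2.81], [-2.84, 2.84]. Speed limits (rad/s): [2.79, 2.79, 3.14, 3.14, 3.14, 3.14].

## Interface

Orientations are given as a unit quaternion [x, y, z, w].
In Python, from plant import ctrl gives the robot as it stands. The module is installed in compiled form; this text tells all that it offers.
- The arm moves only by the tool drive_tool, never from a script. Its argument "moves" is a list of rows, each a list of 3 entries, a list of its own where there are three numbers: the turn, a rotation vector about the tool's x, y, z in rad, then the shift along the tool's x, y, z in m, then the finger opening in m, from 0 to 0.0854. A call has 1 to 5 rows; each row shifts and turns the commanded pose from where the row before left it, along the tool's axes as they then stand; what a row does not reach is not made up. A row lasts 1/8 s, in which the tool goes at most 62.5 mm and 10.7 degrees, less where a joint would pass 70% of its speed; a pose out of reach is approached as far as the arm can. A call with a gripper value outside its range is refused whole. The fingers move at their own pace and stop on an object; "grip_force" is the grip in N (left out, the last holds). Time passes only in rows, so rows that do not move let the fingers close. It gives the time, the measured TCP pose, the force, the opening and the grip force at its end, in the units of the state.
- ctrl.get_state(): the state, without advancing time (a new reading comes with each control period).
- ctrl.read_camera(name): name is "side" or "top"; returns a dict with "image" (400x640x3 uint8, red, green, blue), "fx", "fy", "cx", "cy" (pixels), "dist" ([k1, k2, p1, p2, k3] as OpenCV has them; the pictures are not rectified), "R" (3x3) and "t" (3): a world point X has camera coordinates R X + t. Camera axes: x right, y down, z forward; pixel columns grow to the right and rows downward; lengths in m; the calibration is good to about 2 mm. A picture is of the moment at which its call begins. There is no depth.
- ctrl.sign_off(): hands the job in; it is judged then, once.
The state is a dict: "time": time; "qpos": joint angles; "dq": joint speeds; "joint_efforts": joint torques, N m; "eef_pos": TCP position; "tcp_rot": TCP orientation; "contact_force": force on the tool from outside, world axes, zero at the start; "wrist_torque": the same for the moment, N m; "opening": opening from 0.0 (shut) to 1.0 (fully open); "finger_force": force on a finger pad.
Only numpy, scipy, OpenCV 4.12 (cv2) and the standard library are available. Lean on these libraries where they do the work, as an engineer would, in place of code of your own. Each camera call takes 0.05 s, during which the arm holds its last target. There are 200 camera calls.

## Working session

There is one attempt and no reset: what is moved stays moved. The work goes in short steps, Python scripts to look and compute and a tool call to move; the robot and the scene stay as the last step left them, time stands still between calls to the robot, and variables do not carry over. Pictures are saved under pics/ and viewed, at most 10 in all, crops included, and the job is handed in when it is done.

Besides the shell and the picture viewer there is one more tool, called after ">>>" as name(argument=value, ...), one argument or row to a line, values as JSON. drive_tool: Moves the arm, as the interface text tells. Its arguments: {"type":"object","properties":{"moves":{"type":"array","items":{"type":"array"}},"grip_force":{"type":"number"}},"required":["moves"]}

```bash
mkdir -p pics; cat > h.py <<'E'
import numpy as np, cv2
from plant import ctrl
from scipy.spatial.transform import Rotation as Rot
def cam(n,save=None):
    c=ctrl.read_camera(n)
    c['K']=np.array([[c['fx'],0,c['cx']],[0,c['fy'],c['cy']],[0,0,1.]]);c['D']=np.array(c['dist'],float)
    c['R']=np.array(c['R']);c['t']=np.array(c['t'])
    if save: cv2.imwrite('pics/'+save,c['image'][:,:,::-1])
    return c
def ray(c,uv):
    p=cv2.undistortPoints(np.array(uv,float).reshape(-1,1,2),c['K'],c['D']).reshape(-1,2)
    d=np.c_[p,np.ones(len(p))]@c['R']
    return -c['R'].T@c['t'],d
def onz(c,uv,z):
    o,d=ray(c,uv); return o+d*((z-o[2])/d[:,2])[:,None]
def tri(c1,u1,c2,u2):
    o1,d1=ray(c1,[u1]);o2,d2=ray(c2,[u2]);d1=d1[0];d2=d2[0]
    s=np.linalg.lstsq(np.c_[d1,-d2],o2-o1,rcond=None)[0]
    a=o1+s[0]*d1;b=o2+s[1]*d2
    return (a+b)/2,np.linalg.norm(a-b)
def proj(c,X):
    return cv2.projectPoints(np.array(X,float).reshape(-1,1,3),cv2.Rodrigues(c['R'])[0],c['t'],c['K'],c['D'])[0].reshape(-1,2)
E
python3 - <<'E'
from h import *
for n in('top','side'):
    c=cam(n,n+'0.png'); print(n,c['fx'],-c['R'].T@c['t'],c['R'].round(2).tolist())
E
```

```text
top 470.728174127449 [ 0.26488446 -0.02609526  1.71987081] [[0.0, -1.0, -0.01], [-0.99, -0.0, -0.16], [0.16, 0.01, -0.99]]
side 388.810932677115 [0.43688863 0.77846851 0.88789568] [[-0.99, -0.11, 0.0], [-0.07, 0.66, -0.75], [0.08, -0.74, -0.66]]
```

```bash
sleep 1; ls pics
```

```text
side0.png
top0.png
```

View pics/top0.png

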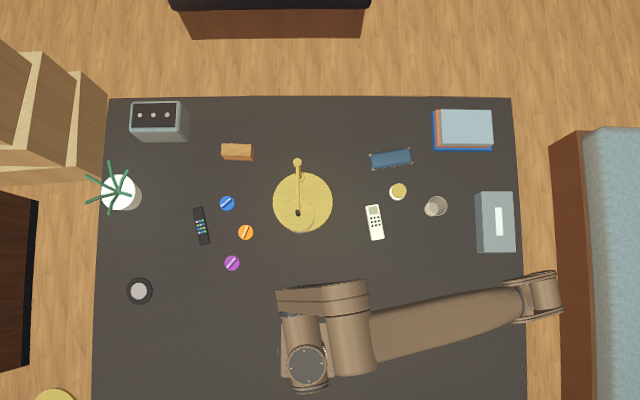

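View pics/side0.png

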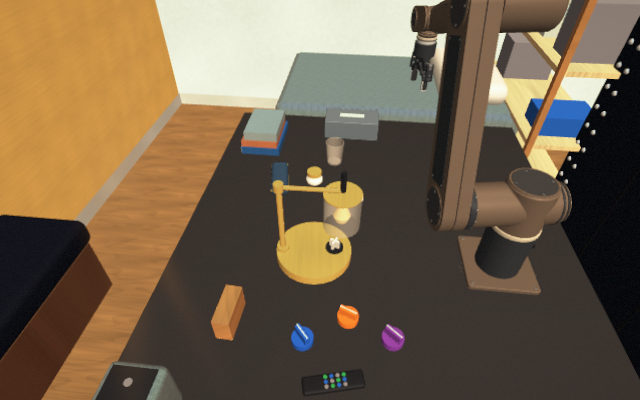

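The top view shows the lamp base at (302,202), the pole at (297,162), the finial at (298,212) and the orange dial at (246,232). The side view shows the finial at (344,182), the shaft at (334,243) and the orange dial at (348,317).

```bash
cat > m.py <<'E'
from h import *
def blob(m,near,r):
    n,l,s,cc=cv2.connectedComponentsWithStats(m.astype(np.uint8))
    k=[i for i in range(1,n) if s[i,4]>=4 and np.hypot(*(cc[i]-near))<r]
    k=max(k,key=lambda i:s[i,4]); return cc[k],s[k],l==k
def masks(c):
    h=cv2.cvtColor(c['image'],cv2.COLOR_RGB2HSV).astype(int);return h[...,0],h[...,1],h[...,2]
E
python3 - <<'E'
from m import *
T=cam('top');S=cam('side')
for n,c,nd,nf in(('T',T,(246,232),(298,212)),('S',S,(348,317),(344,182))):
    H,s,v=masks(c)
    o,st,m=blob((H<18)&(H>5)&(s>180)&(v>120),nd,15); print(n,'orange',o,st)
    f,sf,_=blob(v<40,nf,14); print(n,'finial',f,sf)
    c['o'],c['f']=o,f
    # white line inside dial: hull
    hull=np.zeros(m.shape,np.uint8);p=cv2.findContours(m.astype(np.uint8),0,1)[0];cv2.fillConvexPoly(hull,cv2.convexHull(np.vstack(p)),1)
    hull=cv2.dilate(hull,np.ones((3,3)))
    w=(hull>0)&(s<110)&(v>120); ys,xs=np.nonzero(w); q=np.c_[xs,ys]; print('white',len(q))
    P=onz(c,q,0.045); mu=P.mean(0); e=np.linalg.svd((P-mu)[:,:2])[2][0]; print(mu,'yaw',np.degrees(np.arctan2(e[1],e[0])),'len',np.ptp((P-mu)[:,:2]@e))
    c['w']=q.mean(0)
print('bar top tri',tri(T,T['w'],S,S['w']))
print('finial tri',tri(T,T['f'],S,S['f']))
# brass base
H,s,v=masks(T); b,st,m=blob((H>20)&(H<32)&(s>90)&(v>80),(302,202),20);print('brass',b,st)
for n,c,(x0,y0,x1,y1),k in(('t',T,(230,140,350,250),6),('s',S,(260,165,400,345),4)):
    cv2.imwrite(f'pics/crop_{n}.png',cv2.resize(c['image'][y0:y1,x0:x1,::-1],None,fx=k,fy=k,interpolation=2)[:600,:800])
print('shaft~',onz(S,[(334,240)],.064))
E
```

```text
T orange [246.25925926 232.96296296] [243 226   7  14  27]Traceback (most recent call last):
  File "<stdin>", line 6, in <module>
  File "m.py", line 5, in blob
    k=max(k,key=lambda i:s[i,4]); return cc[k],s[k],l==k
ValueError: max() iterable argument is empty
```

```bash
cat > a.py <<'E'
from m import *
T=cam('top');S=cam('side')
for n,c,(x0,y0,x1,y1),k in(('t',T,(230,140,350,245),5),('s',S,(260,165,400,345),3)):
    cv2.imwrite(f'pics/crop_{n}.png',cv2.resize(c['image'][y0:y1,x0:x1,::-1],None,fx=k,fy=k,interpolation=2)[:600,:800])
for n,c,nd,nf in(('T',T,(246,232),(298,212)),('S',S,(348,317),(344,182))):
    H,s,v=masks(c)
    o,st,m=blob((H<20)&(H>4)&(s>130)&(v>100),nd,15); print(n,'orange',o,st)
    f,sf,_=blob(v<75,nf,14); print(n,'finial',f,sf)
    c['o'],c['f']=o,f
    hull=np.zeros(m.shape,np.uint8);p=cv2.findContours(m.astype(np.uint8),0,1)[0];cv2.fillConvexPoly(hull,cv2.convexHull(np.vstack(p)),1)
    w=(hull>0)&(s<130)&(v>150); ys,xs=np.nonzero(w); q=np.c_[xs,ys]; print('white',len(q))
    P=onz(c,q,0.045); mu=P.mean(0); e=np.linalg.svd((P-mu)[:,:2])[2][0]; print(mu,'yaw',np.degrees(np.arctan2(e[1],e[0])),'len',np.ptp((P-mu)[:,:2]@e))
    c['w']=q.mean(0)
print('bar top tri',tri(T,T['w'],S,S['w']))
print('finial tri',tri(T,T['f'],S,S['f']))
E
python3 a.py
```

```text
T orange [245.48255814 232.15116279] [238 225  16  15 172]
T finial [297.71428571 214.14285714] [296 213   4   3   7]
white 18
[0.41859533 0.2277367  0.045     ] yaw 157.7518131203505 len 0.04640542827612402
S orange [347.35971223 317.02158273] [337 304  23  26 417]Traceback (most recent call last):
  File "a.py", line 8, in <module>
    f,sf,_=blob(v<75,nf,14); print(n,'finial',f,sf)
           ~~~~^^^^^^^^^^^^
  File "m.py", line 5, in blob
    k=max(k,key=lambda i:s[i,4]); return cc[k],s[k],l==k
ValueError: max() iterable argument is empty
```

```bash
sleep 1; ls pics
```

```text
crop_s.png
crop_t.png
side0.png
top0.png
```

View pics/crop_t.png

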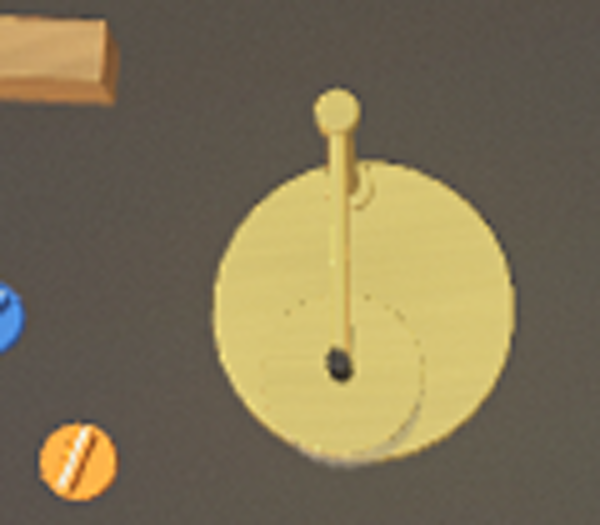

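View pics/crop_s.png

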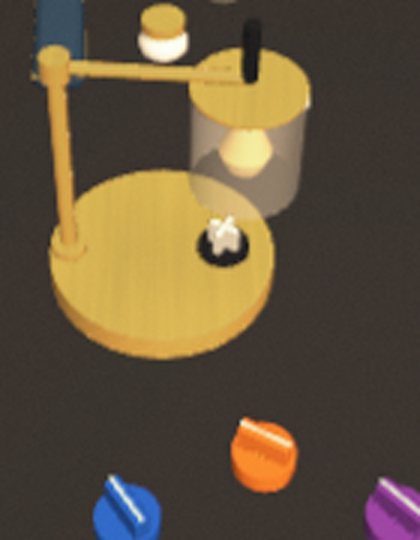

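Close views: the finial pin is at top (298,213.5) and side (344,172–191), the pole cap at top (297.4,161.7) and side (278,186). The shaft top is at side (334.3,242), and the dial's white line runs through side (348.7,309.3).

```bash
python3 - <<'E'
from m import *
T=cam('top');S=cam('side')
f=tri(T,(297.8,213.3),S,(344,182));p=tri(T,(297.4,161.7),S,(278,186));print('finial',f,'pole',p)
print('r',np.linalg.norm((f[0]-p[0])[:2]))
for c,uv in((T,(297.8,213.3)),(S,(344,182))):print('fin z.3',onz(c,[uv],.292))
print('dial top T',onz(T,[(245.9,232.3)],.045),'S',onz(S,[(348.7,309.3)],.045),tri(T,(245.9,232.3),S,(348.7,309.3)))
a=onz(S,[(340.5,305.5),(357,313)],.045);print('S line',a)
print('shaft',onz(S,[(334.3,242)],.064))
H,s,v=masks(T);b,st,m=blob((H>20)&(H<32)&(s>70)&(v>80),(302,202),20)
q=m.copy();q[:172]=0;cn=max(cv2.findContours(q.astype(np.uint8),0,1)[0],key=len);e=cv2.fitEllipse(cn);print('base ell',e,onz(T,[e[0]],.03))
print(ctrl.get_state()['tcp_rot'])
E
```

```text
finial (array([0.45108758, 0.02747334, 0.28715694]), np.float64(0.00042225138810064494)) pole (array([0.6184026 , 0.03085073, 0.2621648 ]), np.float64(0.002234843630774838))
r 0.167349107406825
fin z.3 [[0.45024668 0.02730838 0.292     ]]
fin z.3 [[0.45118082 0.03347792 0.292     ]]
dial top T [[0.41334518 0.22197476 0.045     ]] S [[0.41633064 0.22801655 0.045     ]] (array([0.41509737, 0.22301618, 0.03704761]), np.float64(0.0021074091911808565))
S line [[0.43729083 0.21938322 0.045     ]
 [0.39548373 0.236196   0.045     ]]
shaft [[0.46836946 0.02464584 0.064     ]]
base ell ((302.2056884765625, 201.97250366210938), (58.32236099243164, 60.30170822143555), 79.38774871826172) [[0.52576933 0.02138207 0.03      ]]
[ 9.87397781e-01  1.58257991e-01 -1.17728608e-05 -1.72003520e-04]
```

>>> drive_tool(
  moves=[
    [[0,0,0.0636],[0,0,-0.025],0.085],
    [[0,0,0.0636],[0,0,-0.025],0.085],
    [[0,0,0.0636],[0,0,-0.025],0.085],
    [[0,0,0.0636],[0,0,-0.025],0.085],
    [[0,0,0.0636],[0,0,-0.02],0.085],
  ],
)

```text
time: 1.02
eef_pos: [0.211, -0.6413, 0.3697]
tcp_rot: [1.0, -0.001, 0.0, 0.001]
contact_force: [0.2, 0.1, -0.0]
opening: 0.991
finger_force: 0.0
```

>>> drive_tool(
  moves=[
    [[0,0,0],[0.045,-0.04,0],0.06],
    [[0,0,0],[0.045,-0.04,0],0.06],
    [[0,0,0],[0.045,-0.04,0],0.06],
    [[0,0,0],[0.045,-0.04,0],0.06],
    [[0,0,0],[0.045,-0.04,0],0.06],
  ],
)

```text
time: 1.65
eef_pos: [0.4372, -0.4397, 0.3686]
tcp_rot: [1.0, -0.0, 0.0, 0.0]
contact_force: [0.4, -0.6, -0.4]
opening: 0.698
finger_force: 0.0
```

>>> drive_tool(
  moves=[
    [[0,0,0],[0.015,-0.055,0],0.06],
    [[0,0,0],[0.015,-0.055,0],0.06],
    [[0,0,0],[0,-0.055,0],0.06],
    [[0,0,0],[0,-0.055,0],0.06],
    [[0,0,0],[0,0,0],0.06],
  ],
)

```text
time: 2.28
eef_pos: [0.4661, -0.2181, 0.3691]
tcp_rot: [1.0, 0.002, 0.001, 0.0]
contact_force: [0.3, -2.0, -0.0]
opening: 0.708
finger_force: 0.0
```

>>> drive_tool(
  moves=[
    [[0,0,0],[-0.003,-0.049,0],0.06],
    [[0,0,0],[-0.003,-0.049,0],0.06],
    [[0,0,0],[-0.003,-0.049,0],0.06],
    [[0,0,0],[-0.003,-0.049,0],0.06],
    [[0,0,0],[-0.003,-0.049,0],0.06],
  ],
)

```text
time: 2.9
eef_pos: [0.4512, 0.0243, 0.3686]
tcp_rot: [1.0, -0.001, 0.0, 0.0]
contact_force: [1.1, 0.6, 0.2]
opening: 0.704
finger_force: 0.0
```

>>> drive_tool(
  moves=[
    [[0,0,0],[0,0,0],0.06],
    [[0,0,0],[0,0,0.02],0.06],
    [[0,0,0],[0,0,0.01],0.06],
    [[0,0,0],[0,0,0],0.06],
  ],
)

```text
time: 3.4
eef_pos: [0.4505, 0.0228, 0.3362]
tcp_rot: [1.0, -0.001, -0.002, -0.0]
contact_force: [0.4, 0.5, 0.4]
opening: 0.7
finger_force: 0.0
```

```bash
python3 - <<'E'
from m import *
S=cam('side');cv2.imwrite('pics/fin.png',cv2.resize(S['image'][110:230,260:400,::-1],None,fx=4,fy=4))
print(proj(S,[ctrl.get_state()['eef_pos']]))
E
```

```text
[[345.29195717 164.4555746 ]]
```

View pics/fin.png

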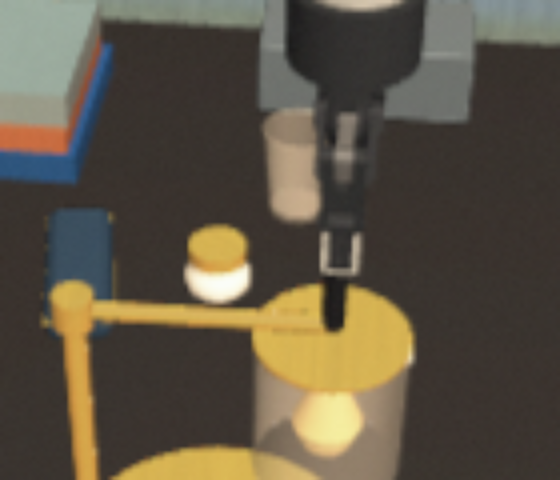

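The pin sits between the fingers, about 2 px left of them (roughly 4 mm in +x). I'll lower and grip.

>>> drive_tool(
  moves=[
    [[0,0,0],[0.003,-0.004,0.018],0.06],
    [[0,0,0],[0,0,0.018],0.06],
    [[0,0,0],[0,0,0],0.0],
    [[0,0,0],[0,0,0],0.0],
    [[0,0,0],[0,0,0],0.0],
  ],
  grip_force=25,
)

```text
time: 4.08
eef_pos: [0.4543, 0.0278, 0.3029]
tcp_rot: [1.0, -0.0, 0.001, 0.0]
contact_force: [0.0, 0.4, -1.1]
opening: 0.165
finger_force: 24.6
```

>>> drive_tool(
  moves=[
    [[0,0,0],[0,0,0],0.0],
    [[0,0,0],[0,0,0],0.0],
  ],
)

```text
time: 4.32
eef_pos: [0.4543, 0.0278, 0.3029]
tcp_rot: [1.0, -0.0, 0.001, 0.0]
contact_force: [0.5, 0.2, 0.5]
opening: 0.166
finger_force: 24.7
```

>>> drive_tool(
  moves=[
    [[0,0,-0.145],[0.0017,0.0238,0],0.0],
    [[0,0,0],[0,0,0],0.0],
  ],
)

```text
time: 4.58
eef_pos: [0.4568, 0.0032, 0.3029]
tcp_rot: [0.997, 0.071, 0.002, 0.0]
contact_force: [3.8, 0.8, -0.2]
opening: 0.165
finger_force: 25.0
```

>>> drive_tool(
  moves=[
    [[0,0,-0.145],[0.0017,0.0238,0],0.0],
    [[0,0,-0.145],[0.0017,0.0238,0],0.0],
    [[0,0,-0.145],[0.0017,0.0238,0],0.0],
    [[0,0,-0.145],[0.0017,0.0238,0],0.0],
    [[0,0,0],[0,0,0],0.0],
  ],
)

```text
time: 5.2
eef_pos: [0.4983, -0.0798, 0.3029]
tcp_rot: [0.935, 0.354, 0.005, -0.002]
contact_force: [8.3, 8.0, 0.1]
opening: 0.168
finger_force: 25.2
```

>>> drive_tool(
  moves=[
    [[0,0,-0.145],[0.0017,0.0238,0],0.0],
    [[0,0,-0.145],[0.0017,0.0238,0],0.0],
    [[0,0,-0.145],[0.0017,0.0238,0],0.0],
    [[0,0,-0.145],[0.0017,0.0238,0],0.0],
    [[0,0,0],[0,0,0],0.0],
  ],
)

```text
time: 5.82
eef_pos: [0.5777, -0.1268, 0.3029]
tcp_rot: [0.795, 0.607, 0.005, -0.003]
contact_force: [3.3, 11.8, 1.9]
opening: 0.164
finger_force: 25.6
```

>>> drive_tool(
  moves=[
    [[0,0,-0.145],[0.0017,0.0238,0],0.0],
    [[0,0,0],[0,0,0],0.0],
  ],
)

```text
time: 6.08
eef_pos: [0.6004, -0.131, 0.3029]
tcp_rot: [0.748, 0.663, 0.004, -0.003]
contact_force: [0.5, 11.7, 2.9]
opening: 0.164
finger_force: 25.7
```

>>> drive_tool(
  moves=[
    [[0,0,0],[0,0,0],0.05],
    [[0,0,0],[0,0,0],0.05],
    [[0,0,0],[0,0,0],0.05],
    [[0,0,0],[0,0,-0.02],0.05],
    [[0,0,0],[0,0,-0.04],0.05],
  ],
)

```text
time: 6.7
eef_pos: [0.5979, -0.136, 0.362]
tcp_rot: [0.749, 0.663, -0.001, -0.002]
contact_force: [0.3, -0.1, -1.3]
opening: 0.584
finger_force: 0.0
```

```bash
python3 - <<'E'
from m import *
T=cam('top','top1.png');S=cam('side')
a=T['image'][140:250,215:365,::-1];b=S['image'][150:330,240:400,::-1]
a=cv2.resize(a,(400,293),interpolation=2);b=cv2.resize(b,(400,450),interpolation=2)
o=np.zeros((450,800,3),np.uint8);o[:293,:400]=a;o[:,400:]=b
cv2.imwrite('pics/both.png',o)
E
```

```text
(no output)
```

View pics/both.png

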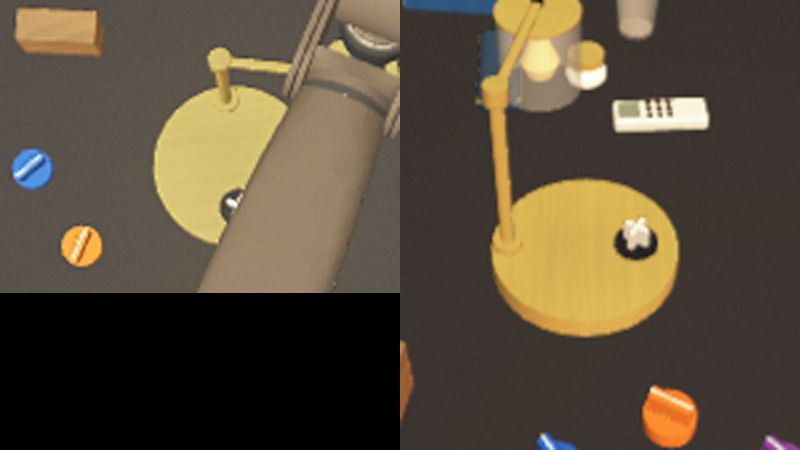

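The lamp arm is aside, and the shaft is visible from the side with its lobes at crop (636,232) in the right half. Now to the dial.

>>> drive_tool(
  moves=[
    [[0,0,0],[0.0418,-0.0282,-0.01],0.06],
    [[0,0,0],[0.0418,-0.0282,-0.01],0.06],
    [[0,0,0],[0.0418,-0.0282,0],0.06],
    [[0,0,0],[0.0418,-0.0282,0],0.06],
    [[0,0,0],[0.0418,-0.0282,0],0.06],
  ],
)

```text
time: 7.42
eef_pos: [0.4831, 0.0896, 0.3834]
tcp_rot: [0.749, 0.663, 0.001, 0.001]
contact_force: [1.1, 1.0, 0.0]
opening: 0.702
finger_force: 0.0
```

>>> drive_tool(
  moves=[
    [[0,0,0],[0.0418,-0.0282,0],0.06],
    [[0,0,0],[0.0418,-0.0282,0],0.06],
    [[0,0,0],[0.0418,-0.0282,0],0.06],
    [[0,0,-0.164],[0,0,0.02],0.06],
    [[0,0,-0.164],[0,0,0.03],0.06],
  ],
)

```text
time: 8.05
eef_pos: [0.4154, 0.2241, 0.334]
tcp_rot: [0.628, 0.779, 0.002, 0.001]
contact_force: [0.2, 0.8, -1.0]
opening: 0.704
finger_force: 0.0
```

>>> drive_tool(
  moves=[
    [[0,0,-0.164],[0,0,0.03],0.06],
    [[0,0,-0.164],[0,0,0.03],0.06],
    [[0,0,-0.164],[0,0,0.03],0.06],
    [[0,0,-0.164],[0,0,0.03],0.06],
    [[0,0,-0.164],[0,0,0.0],0.06],
  ],
)

```text
time: 8.68
eef_pos: [0.4137, 0.2226, 0.21]
tcp_rot: [0.266, 0.964, -0.001, -0.002]
contact_force: [0.6, -0.2, -0.0]
opening: 0.703
finger_force: 0.0
```

>>> drive_tool(
  moves=[
    [[0,0,-0.161],[0,0,0],0.05],
    [[0,0,0],[0,0,0],0.05],
    [[0,0,0],[0,0,0],0.05],
  ],
)

```text
time: 9.05
eef_pos: [0.4154, 0.2232, 0.2129]
tcp_rot: [0.191, 0.982, 0.0, 0.0]
contact_force: [-0.2, 0.6, -0.2]
opening: 0.589
finger_force: 0.0
```

```bash
cat > b.py <<'E'
from m import *
T=cam('top');S=cam('side')
# shaft: white pixels near expected spot
for n,c in(('T',T),('S',S)):
    u=proj(c,[[.468,.022,.064]])[0]
    H,s,v=masks(c); m=(s<60)&(v>130)
    yy,xx=np.nonzero(m); k=np.hypot(xx-u[0],yy-u[1])<12; q=np.c_[xx,yy][k]; print(n,'shaft px',u.round(1),len(q),q.mean(0) if len(q) else '',onz(c,[q.mean(0)],.06) if len(q) else '')
    nd=(246,232) if n=='T' else (348,317)
    try:
        o,st,mm=blob((H<20)&(H>4)&(s>130)&(v>100),nd,15);print('orange',o,st)
    except ValueError: print('hidden')
st=ctrl.get_state();print(st['eef_pos'],np.degrees(Rot.from_quat(st['tcp_rot']).as_matrix()[:,0]@[0,0,0]), st['qpos'])
a=T['image'][185:255,220:320,::-1];b=S['image'][215:335,290:390,::-1]
a=cv2.resize(a,(400,280),interpolation=2);b=cv2.resize(b,(400,480),interpolation=2)
o=np.zeros((480,800,3),np.uint8);o[:280,:400]=a;o[:,400:]=b
cv2.imwrite('pics/both2.png',o)
E
python3 b.py
```

```text
T shaft px [301.7 216.6] 46 [303.67391304 216.86956522] [[0.4676207  0.01503102 0.06      ]]
orange [249.25 226.5 ] [248 225   4   4   8]
S shaft px [334.5 241.3] 44 [334.72727273 240.68181818] [[0.46769032 0.01575118 0.06      ]]
orange [347.35336538 317.03605769] [337 304  23  26 416]
[0.41526278 0.22324743 0.21267175] 0.0 [ 2.77603542e-01 -1.41654950e-01  2.09705239e+00 -1.43426821e-05
  1.18559110e+00 -9.08829273e-01]
```

View pics/both2.png

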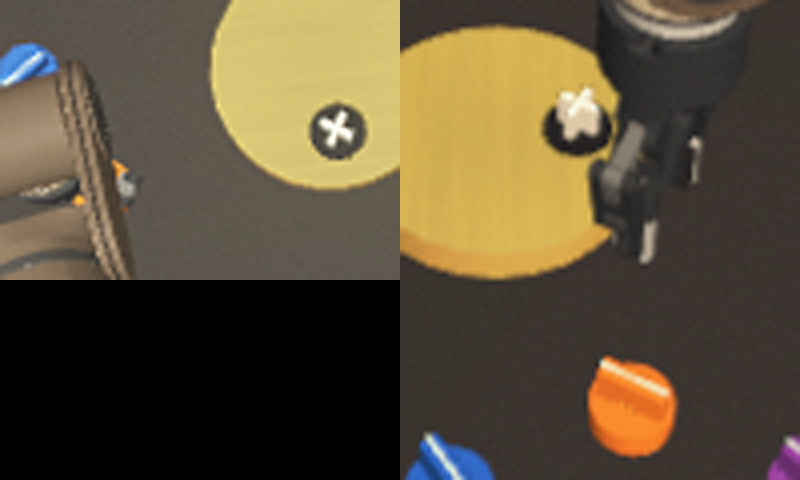

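Shaft cross seen in the top view at about (304,217), unobstructed. Now a finer measurement of the dial (from the first stored pictures) and the shaft.

```bash
cat > f.py <<'E'
from m import *
T=cam('top');S=cam('side');N={}
for n,c,nd in(('T',T,(246,232)),('S',S,(348,317))):
    img=cv2.imread('pics/'+('top0' if n=='T' else 'side0')+'.png')[:,:,::-1]
    B=img[...,2].astype(float); x0,y0=nd[0]-14,nd[1]-14
    h=cv2.cvtColor(np.ascontiguousarray(img),cv2.COLOR_RGB2HSV).astype(int)
    o,st,m=blob((h[...,0]<22)&(h[...,0]>3)&(h[...,1]>110)&(h[...,2]>90),nd,15)
    hull=np.zeros(m.shape,np.uint8);p=cv2.findContours(m.astype(np.uint8),0,1)[0];cv2.fillConvexPoly(hull,cv2.convexHull(np.vstack(p)),1)
    yy,xx=np.nonzero(hull);w=np.clip(B[yy,xx]-110,0,None); q=np.c_[xx,yy].astype(float)
    P=onz(c,q,.045)[:,:2];mu=(P*w[:,None]).sum(0)/w.sum();d=P-mu;C=(d*w[:,None]).T@d/w.sum();e=np.linalg.eigh(C)[1][:,1]
    uv=(q*w[:,None]).sum(0)/w.sum();N[n]=uv
    print(n,'line',uv,mu,np.degrees(np.arctan2(e[1],e[0])),'hull c',q.mean(0),onz(c,[q.mean(0)],.015))
print('bar top',tri(T,N['T'],S,N['S']))
for n,c,u in(('T',T,(303.8,217)),('S',S,(334.7,240.7))):
    I=c['image'].min(2).astype(float);yy,xx=np.mgrid[int(u[1])-7:int(u[1])+8,int(u[0])-7:int(u[0])+8];q=np.c_[xx.ravel(),yy.ravel()].astype(float)
    if n=='S': q=q[q[:,1]<242]
    w=np.clip(I[q[:,1].astype(int),q[:,0].astype(int)]-100,0,None);N[n+'s']=uv=(q*w[:,None]).sum(0)/w.sum()
    print(n,'shaft',uv,onz(c,[uv],.062 if n=='T' else .064))
    if n=='T':
        P=onz(c,q,.064)[:,:2]; d=P-(P*w[:,None]).sum(0)/w.sum(); z=d[:,0]+1j*d[:,1]
        k=np.abs(z)<.02;print('yaw mod90',np.degrees(np.angle((w*z**4)[k].sum()))/4, np.degrees(np.angle((w*abs(z)**2*np.exp(4j*np.angle(z)))[k].sum()))/4)
print('shaft tri',tri(T,N['Ts'],S,N['Ss']))
H,s,v=masks(T);b,st,m=blob((H>20)&(H<32)&(s>70)&(v>80),(302,202),20);print(st)
E
python3 f.py
```

```text
T line [244.10470836 231.05130007] [0.41780753 0.22854303] 157.92435783558338 hull c [245.40487805 231.80487805] [[0.41780449 0.22827436 0.015     ]]
S line [348.2516129  309.17225806] [0.41752505 0.22774635] 157.45086609759227 hull c [347.52521008 316.44117647] [[0.41754943 0.22950976 0.015     ]]
bar top (array([0.41759235, 0.22840837, 0.04599947]), np.float64(0.00022904749586858064))
T shaft [303.11557502 216.6249048 ] [[0.46824691 0.01696661 0.062     ]]
yaw mod90 -25.31437834755378 -24.841619505804
S shaft [334.103708   239.49246813] [[0.46967072 0.01502896 0.064     ]]
shaft tri (array([0.46870143, 0.01679493, 0.06571364]), np.float64(0.0018133036127689925))
[ 272  153   93   80 3735]
```

```bash
python3 - <<'E'
from m import *
T=cam('top');S=cam('side')
I=T['image'].min(2);print(I[210:225,296:312]);print(S['image'].min(2)[230:252,325:345])
J=np.mean([cam('top')['image'].astype(float) for _ in range(3)],0).min(2)
c0=np.array([.4685,.0165])
for z in(.064,.060):
  best=[]
  for dx in np.arange(-.003,.0031,.001):
    for dy in np.arange(-.003,.0031,.001):
      th=np.radians(np.arange(0,360,5));v=[]
      for r in(.009,.011,.013):
        X=np.c_[c0[0]+dx+r*np.cos(th),c0[1]+dy+r*np.sin(th),0*th+z];u=proj(T,X).astype(np.float32)
        v.append(cv2.remap(J.astype(np.float32),u[:,:1],u[:,1:],1)[:,0])
      f=(np.mean(v,0)*np.exp(-4j*th)).mean();best.append((abs(f),-np.degrees(np.angle(f))/4,dx,dy))
  best.sort();print(z,[np.round(b,4) for b in best[-4:]])
E
```

```text
[[117 116 117 118 119 118 120 101  88 104 120 119 117 116 120 116]
 [116 116 117 117 118  97  77  73  63  72  79  89 108 122 118 119]
 [118 119 118 103  78  72  68  65  71 115  61  67  81 101 122 119]
 [117 116 102  69  62  62  66  59 123 247 157  64  68  73  89 119]
 [118 118  81  70 120 129  55  80 192 251 143  61  70  68  76 122]
 [118 102  63  99 215 254 211 145 245 223  89  65  66  67  67  91]
 [116  89  65  79 162 237 255 244 234 173  70  58  64  67  69  95]
 [119  90  66  63  84 144 182 248 237 250 233 154 116  63  68  88]
 [119  94  66  69  64  67 140 249 183 211 240 247 111  66  65  79]
 [119  90  66  68  66  96 210 237 113 127 185 209  82  66  68  89]
 [120 116  65  65  69 128 235 207  78  68  96 125  66  69  71  95]
 [120 117  89  65  67  84 150 136  66  69  70  75  67  69  78 116]
 [115 117 113  73  67  65  73  77  68  70  68  69  65  76 115 121]
 [118 119 118 111  72  66  69  68  72  69  67  70  94 118 121 119]
 [117 118 118 119 114 102  66  77  61  67  89  74 118 119 118 119]]
[[ 83  83  81  81  82  83  85  84  83  81  81  81  82  81  54  33  28  33
   33  36]
 [ 81  84
[... 1609 characters left out ...]
82  58  35  33  35  36  33  67  46  35  35  32  35  31  31  33  35  58
   54  47]
 [ 82  73  57  36  30  33  36  33  35  37  33  36  33  34  36  35  45  65
   54  65]]
0.064 [array([ 3.66022e+01, -2.40408e+01,  0.00000e+00, -2.00000e-03]), array([ 3.70103e+01, -2.42861e+01,  0.00000e+00, -1.00000e-03]), array([ 3.75978e+01, -2.41430e+01, -1.00000e-03, -2.00000e-03]), array([ 3.79304e+01, -2.42434e+01, -1.00000e-03, -1.00000e-03])]
0.06 [array([ 3.67481e+01, -2.42031e+01, -1.00000e-03, -2.00000e-03]), array([ 3.72674e+01, -2.40753e+01,  0.00000e+00, -2.00000e-03]), array([ 3.74001e+01, -2.42573e+01, -1.00000e-03, -1.00000e-03]), array([ 3.80716e+01, -2.42829e+01,  0.00000e+00, -1.00000e-03])]
```

>>> drive_tool(
  moves=[
    [[0,0,0],[0,0.0055,0.04],0.045],
    [[0,0,0],[0,0,0.04],0.045],
    [[0,0,0],[0,0,0.04],0.045],
    [[0,0,0],[0,0,0.035],0.045],
    [[0,0,0],[0,0,0],0.045],
  ],
)

```text
time: 10.12
eef_pos: [0.4147, 0.2276, 0.0547]
tcp_rot: [0.19, 0.982, -0.002, -0.003]
contact_force: [0.4, 0.1, 0.8]
opening: 0.528
finger_force: 0.0
```

```bash
python3 - <<'E'
from m import *
S=cam('side');cv2.imwrite('pics/g.png',cv2.resize(S['image'][250:350,295:405,::-1],None,fx=4,fy=4))
print(ctrl.get_state()['eef_pos'])
E
```

```text
[0.41647018 0.22813702 0.05666391]
```

View pics/g.png

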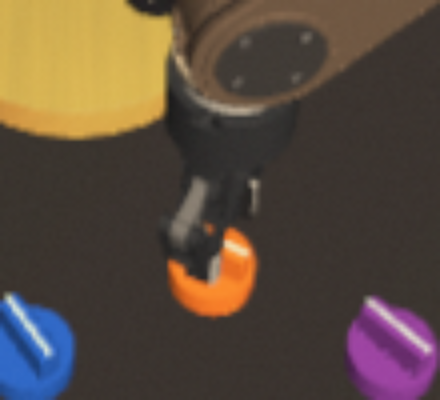

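The fingers straddle the orange bar. I'll lower and grip.

>>> drive_tool(
  moves=[
    [[0,0,0],[0,0,0.0145],0.045],
    [[0,0,0],[0,0,0],0.0],
    [[0,0,0],[0,0,0],0.0],
    [[0,0,0],[0,0,0],0.0],
    [[0,0,0],[0,0,0],0.0],
  ],
  grip_force=80,
)

```text
time: 10.8
eef_pos: [0.4179, 0.2286, 0.0437]
tcp_rot: [0.19, 0.982, 0.0, 0.001]
contact_force: [-0.6, 0.6, 4.1]
opening: 0.139
finger_force: 81.7
```

>>> drive_tool(
  moves=[
    [[0,0,0],[0,0,-0.02],0.0],
    [[0,0,0],[0,0,-0.04],0.0],
    [[0,0,0],[0,0,-0.04],0.0],
    [[0,0,0.02],[0,0,0],0.0],
    [[0,0,0.015],[0,0,0],0.0],
  ],
)

```text
time: 11.42
eef_pos: [0.4164, 0.2281, 0.1418]
tcp_rot: [0.208, 0.978, -0.0, -0.001]
contact_force: [-0.6, -0.3, -1.7]
opening: 0.142
finger_force: 81.3
```

```bash
cat > d.py <<'E'
import sys
from h import *
st=ctrl.get_state();R=Rot.from_quat(st['tcp_rot']).as_matrix();p=np.array(st['eef_pos'])
print(st['time'],p.round(4),'yaw',np.degrees(np.arctan2(R[1,0],R[0,0])).round(2),'F',np.round(st['contact_force'],1),'shift',(R.T@(np.array(eval(sys.argv[1]))-p)).round(4))
E
python3 d.py "[.468,.016,.150]"
```

```text
11.425 [0.4164 0.2281 0.1418] yaw 156.01 F [-0.6 -0.3 -1.7] shift [-0.1334 -0.1728 -0.0081]
```

>>> drive_tool(
  moves=[
    [[0,0,0],[-0.0267,-0.0346,-0.002],0.0],
    [[0,0,0],[-0.0267,-0.0346,-0.002],0.0],
    [[0,0,0],[-0.0267,-0.0346,-0.002],0.0],
    [[0,0,0],[-0.0267,-0.0346,-0.002],0.0],
    [[0,0,0],[-0.0266,-0.0344,0],0.0],
  ],
)

```text
time: 12.05
eef_pos: [0.4678, 0.0151, 0.1487]
tcp_rot: [0.208, 0.978, -0.0, -0.002]
contact_force: [1.3, 1.0, -0.2]
opening: 0.145
finger_force: 81.3
```

>>> drive_tool(
  moves=[
    [[0,0,0],[0,0,0],0.0],
    [[0,0,0],[0,0,0],0.0],
  ],
)

```text
time: 12.3
eef_pos: [0.4678, 0.0168, 0.1491]
tcp_rot: [0.208, 0.978, 0.0, -0.002]
contact_force: [0.2, -0.6, -0.5]
opening: 0.144
finger_force: 81.3
```

```bash
python3 d.py "[.468,.016,.120]"
```

```text
12.3 [0.4678 0.0168 0.1491] yaw 156.02 F [ 0.2 -0.6 -0.5] shift [-0.0006 -0.0006  0.0291]
```

>>> drive_tool(
  moves=[
    [[0,0,0],[0,0,0.02],0.0],
    [[0,0,0],[0,0,0.015],0.0],
    [[0,0,0],[0,0,0.003],0.0],
    [[0,0,0],[0,0,0.003],0.0],
    [[0,0,0],[0,0,0],0.0],
  ],
)

```text
time: 12.92
eef_pos: [0.4692, 0.0164, 0.1101]
tcp_rot: [0.207, 0.978, 0.0, 0.0]
contact_force: [-0.8, 0.8, -1.1]
opening: 0.14
finger_force: 81.3
```

```bash
python3 d.py "[.468,.016,.0927]"
```

```text
12.925 [0.4692 0.0164 0.1101] yaw 156.08 F [-0.8  0.8 -1.1] shift [ 0.001  -0.0009  0.0174]
```

>>> drive_tool(
  moves=[
    [[0,0,0],[0,0,0.003],0.0],
    [[0,0,0],[0,0,0.003],0.0],
    [[0,0,0],[0,0,0.002],0.0],
    [[0,0,0],[0,0,0],0.0],
  ],
)

```text
time: 13.42
eef_pos: [0.4688, 0.0162, 0.1016]
tcp_rot: [0.207, 0.978, -0.0, -0.0]
contact_force: [-0.1, -0.7, -1.0]
opening: 0.141
finger_force: 81.3
```

>>> drive_tool(
  moves=[
    [[0,0,0],[0,0,0.003],0.0],
    [[0,0,0],[0,0,0.003],0.0],
    [[0,0,0],[0,0,0.002],0.0],
    [[0,0,0],[0,0,0],0.0],
    [[0,0,0],[0,0,0],0.0],
  ],
)

```text
time: 14.05
eef_pos: [0.4687, 0.0163, 0.0935]
tcp_rot: [0.207, 0.978, -0.0, -0.0]
contact_force: [-0.8, -1.5, -1.5]
opening: 0.141
finger_force: 81.2
```

>>> drive_tool(
  moves=[
    [[0,0,0],[0,0,0.003],0.0],
    [[0,0,0],[0,0,0],0.0],
    [[0,0,0],[0,0,0],0.0],
  ],
)

```text
time: 14.42
eef_pos: [0.4691, 0.0162, 0.0913]
tcp_rot: [0.207, 0.978, -0.0, 0.0]
contact_force: [-2.0, -2.6, 4.8]
opening: 0.142
finger_force: 81.9
```

>>> drive_tool(
  moves=[
    [[0,0,0],[0,0,0.002],0.0],
    [[0,0,0],[0,0,0.002],0.0],
    [[0,0,0],[0,0,0.002],0.0],
    [[0,0,0],[0,0,0],0.0],
    [[0,0,0],[0,0,0],0.0],
  ],
  grip_force=100,
)

```text
time: 15.05
eef_pos: [0.4692, 0.0162, 0.0857]
tcp_rot: [0.207, 0.978, -0.0, -0.0]
contact_force: [-4.0, -1.4, 9.1]
opening: 0.135
finger_force: 101.7
```

>>> drive_tool(
  moves=[
    [[0,0,0],[0,0,0.001],0.0],
    [[0,0,0],[0,0,0.001],0.0],
    [[0,0,0],[0,0,0],0.0],
    [[0,0,0],[0,0,0],0.0],
  ],
)

```text
time: 15.55
eef_pos: [0.4693, 0.0161, 0.0845]
tcp_rot: [0.207, 0.978, -0.0, -0.0]
contact_force: [-5.9, -1.1, 14.1]
opening: 0.136
finger_force: 102.5
```

>>> drive_tool(
  moves=[
    [[0,0,0],[0,0,0.0007],0.0],
    [[0,0,0],[0,0,0],0.0],
    [[0,0,0],[0,0,0],0.0],
    [[0,0,0],[0,0,0],0.0],
  ],
)

```text
time: 16.05
eef_pos: [0.4694, 0.0162, 0.0845]
tcp_rot: [0.207, 0.978, -0.0, -0.0]
contact_force: [-8.6, -1.5, 18.2]
opening: 0.135
finger_force: 103.1
```

```bash
python3 - <<'E'
from m import *
S=cam('side');cv2.imwrite('pics/end.png',cv2.resize(S['image'][140:300,230:410,::-1],None,fx=3.5,fy=3.5))
E
python3 d.py "[.468,.016,.085]"
```

```text
16.1 [0.4694 0.0162 0.0845] yaw 156.09 F [-7.7 -0.8 18. ] shift [ 0.0012 -0.0007 -0.0005]
```

View pics/end.png

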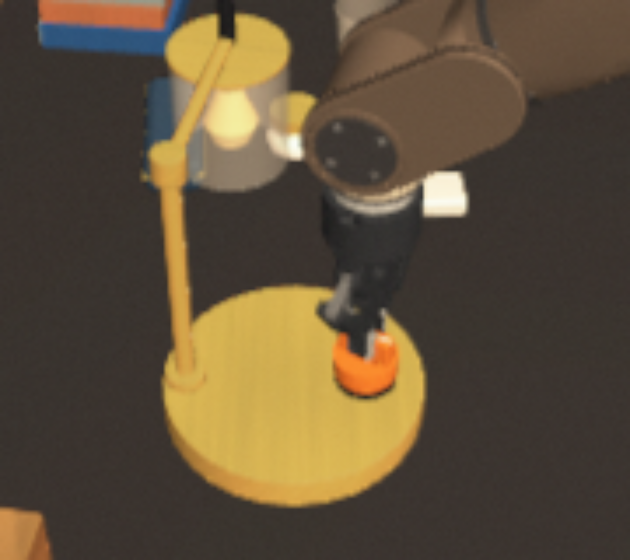

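The dial sits level and close over the collar at crop (365,365), and the lamp arm is still aside. The tool height no longer changes while the force rises to 18 N, so the shaft is at the bottom.

```bash
python3 -c "
from plant import ctrl
print(ctrl.sign_off())"
```

```text
the job is handed in; nothing more can be done
None
```

I handed the job in with the lamp arm swung about 80° aside and the orange dial meshed on the shaft and held pressed to the bottom (tool stopped moving, 18 N); the hand-in returned no verdict.

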